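# Hang the keyhole spoon rest on the stove ledge's stud

### The arm

A 6-joint arm with a two-finger parallel gripper is mounted at the origin on the work surface. World frame = base frame: x ahead of the robot, y to its left, z up, the work surface at z = 0. Lengths are in m, angles in degrees, forces in N, time in s.
With the tool pointing down it reaches from about 0.3 to 0.85 m from the base axis. Payload 5.4 kg.
Tool frame: the origin (TCP) lies at the very end of the fingers, on their centre line; the grasp point (between the pads) lies 19 mm behind it (arm.hold_point_z is the distance from the TCP to the grasp point, in m); z points along the fingers, y is the line along which they close (so a half turn about z gives the same grasp; the last joint's range is limited). The gripper opens to 85 mm and grips with 20 to 120 N. Pads are 22 mm wide; open, the fingers measure 114 mm over their backs; the gripper's body (76 mm by 85 mm) begins 54 mm behind the grasp point. The pads swing forward as they close: fully open they stand 13 mm farther back than shut.
Start: joints at [-87.611, 9.076, 91.501, -0, 79.423, -12.038], TCP at [0.143, -0.557, 0.231] pointing down, gripper open.
Joint ranges: [-166.64, 166.64], [-54.1, 131.32], [10.49, 154.53], [-73.88, 253.88], [9.74, 151.15], [-171.62, 171.62]. Speed limits (degrees/s): [147.25, 147.25, 180, 180, 180, 180].

### API

Orientations are given as [roll, pitch, yaw] about the fixed x, y, z axes, in that order (R = Rz(yaw) Ry(pitch) Rx(roll)).
In Python, from cell import arm, eoat, grab_frame, sensors gives the robot as it stands. The module is installed in compiled form; this text tells all that it offers. Calls block until the motion is done:
- arm.move_ptp(position, orientation): joint-space move of the TCP to a pose.
- arm.move_linear(position, velocity=0.15, frame=None, stop_force=None): straight line of the TCP; frame=None keeps the orientation; velocity is the mean speed in m/s. With stop_force (N) it stops when the force on the tool has changed by that much, and returns True; else False.
- arm.move_j(angles): joint-space move.
- eoat.command_gripper(opening, force=None): finger opening in m; force is the grip in N (None keeps the last); returns when the fingers have stopped.
- arm.sleep(seconds).
- arm.inverse_kinematics(position, orientation): joint angles nearest the present ones, or None.
- grab_frame(name): name is "scene" or "side" or "wrist"; returns a dict with "color" (400x640x3 uint8, blue, green, red), "depth" (400x640 float32, m along the optical axis (not along the pixel's ray), 0 where there is no reading), "intrinsics" (3x3 intrinsics, pixels), "xyz" and "attitude" of the camera in the world. Camera axes: x right, y down, z forward; pixel columns grow to the right and rows downward; lengths in m; the calibration is good to about 2 mm. A picture is of the moment at which its call begins.
A pose or a line that the arm cannot do raises arm.IKError and nothing moves.
- arm.hand_in(): hands the job in; it is judged then, once.
Readings, each from a call of its own:
- sensors.read_clock(): time.
- sensors.read_joints(): joint angles.
- sensors.read_dq(): joint speeds.
- sensors.read_effort(): joint torques, N m.
- sensors.read_position(): TCP position.
- sensors.read_orientation(): TCP orientation.
- sensors.read_contact_force(): force on the tool from outside, world axes, zero at the start.
- sensors.read_wrist_torque(): the same for the moment, N m.
- sensors.read_grip_width(): finger opening in m.
- sensors.read_grip_force(): force on a finger pad.
Only numpy, scipy, OpenCV 4.12 (cv2) and the standard library are available. Lean on these libraries where they do the work, as an engineer would, in place of code of your own. Each camera call takes 0.05 s, during which the arm holds its last target. There are 200 camera calls.

### The job

Hang the aluminium spoon rest that has the keyhole in its back plate on the headed stud of the low steel upstand: slip the wide part of the keyhole over the stud's head, then slide the rest down until the narrow slot is fully home behind the head. Let go so that it hangs there by itself, upright and still. Leave the other spoon rest, the one with the plain back, standing where it is.

Things in the scene. Friction and masses are not known exactly. Their poses are not given: they have to be found in the camera images.
- spoon_rest: Aluminium spoon rest standing upright: back plate 90 wide, 190 high, 5 thick, with a keyhole; open tray 70 deep, 30 high at its foot in front; wooden grip strip, 60 wide, on the front of the top 36 mm (there 14 thick in all, x -2.5 to 11.5 mm). 0.3 kg. Origin: underside, middle of the plate's thickness and width; x forward to the tray side, y along the width, z up. Starts with tray away from robot, give or take 25 deg.
- keyhole (a point): Centre of the wide part of the keyhole, which goes right through that back plate, 70 mm above the underside, mid-thickness; axes as the rest's. This opening is 50 mm across; above it sloping shoulders narrow to an upright slot 16 mm wide, whose closed top is 45 mm above this point. Fully home, the middle of the stud's neck is 40 mm above this point (110 mm above the underside).
- stud_neck (a point): Mid-neck of the one headed stud on a fixed upright steel plate 180 wide, 165 high, 12 thick. Level, 140 mm high, mid-width, on the face away from the robot. x out of that face along the stud, y along the face, z up. Neck 10 mm thick, 18 long (this point 9 from the face); head 28 across, 6 thick. Plate top 25 mm above this point. A rest hung here faces as this x, underside 30 mm up, leaning a few deg.
- plain_rest: The other spoon rest, same size, shape, grip strip and frame as the first, but its back plate is plain: no keyhole, only two dark screw heads 8 mm across. To be left standing where it is. The two stand one to the left and one to the right, and may change places.
Things that resemble listed ones, but are neither listed nor needed, are in the scene too. What is shaped like the spoon_rest but pink or turquoise is not meant.

How it is judged:
By the outcome, as a careful person would: the job done as asked, in the order asked, and still so for the second after the job is handed in, with the robot touching nothing.
It also fails if it takes over 48 s, if anything falls off the work surface, if the arm or the gripper's body presses on something with over 40 N, if the wrist force passes 120 N, or if a joint passes its speed limit or range.

## Working session

There is one attempt and no reset: what is moved stays moved. The work goes in short steps, each a Python script; the robot and the scene stay as the last script left them, time stands still between calls to the robot, and variables do not carry over. Pictures are saved under pics/ and viewed, at most 10 in all, crops included, and the job is handed in when it is done.

```bash
mkdir -p pics && cat > h.py <<'E'
import numpy as np, cv2, pickle
from scipy.spatial.transform import Rotation as R
from cell import arm, eoat, grab_frame, sensors
def pts(f):
    d=f["depth"];K=np.array(f["intrinsics"]);v,u=np.mgrid[:d.shape[0],:d.shape[1]]
    c=np.stack([(u-K[0,2])/K[0,0]*d,(v-K[1,2])/K[1,1]*d,d],-1)
    A=np.array(f["attitude"])
    Rm=A if A.shape==(3,3) else R.from_euler('xyz',A,degrees=True).as_matrix()
    P=c@Rm.T+np.array(f["xyz"]); P[d==0]=np.nan
    return P
E
python3 - <<'E'
from h import *
F={n:grab_frame(n) for n in("scene","side")}
pickle.dump(F,open("f0.pkl","wb"))
for n,f in F.items(): cv2.imwrite(f"pics/{n}0.png",f["color"]); print(n,f["xyz"],f["attitude"],f["intrinsics"])
print(sensors.read_clock(),sensors.read_orientation())
E
```

```text
scene [1.2631748  0.0339262  0.68415876] [-125.86481752    0.75471841   91.1977256 ] [[508.91910365   0.         307.6432964 ]
 [  0.         508.91910365 196.05651348]
 [  0.           0.           1.        ]]
side [0.18972507 0.47355679 0.76545201] [-1.38583476e+02 -1.17438575e-01 -1.47070521e+02] [[372.73164385   0.         311.58607106]
 [  0.         372.73164385 199.86904599]
 [  0.           0.           1.        ]]
0.1 [-1.79902748e+02 -2.24847472e-02  1.44229069e+01]
```

View pics/scene0.png

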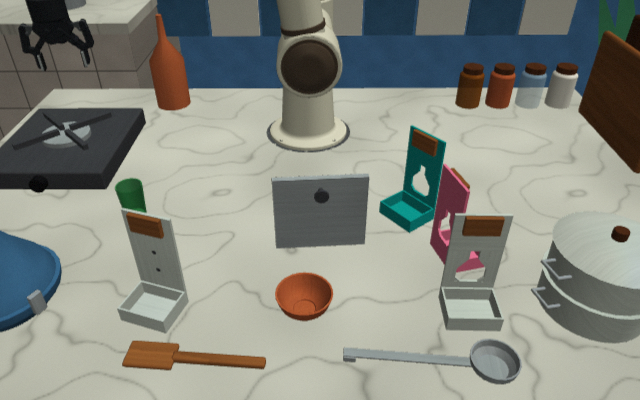

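View pics/side0.png

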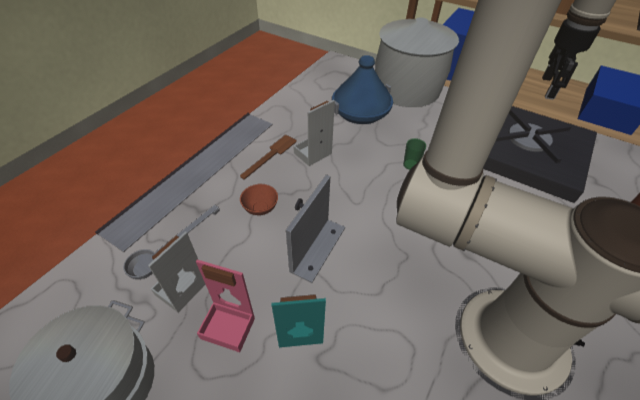

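Scene picture: the grey rests are at (150,270), with a plain back and two screw heads, and at (475,270), with a keyhole showing pink behind it. The turquoise (415,175) and pink (450,215) ones are decoys, and the upstand with the stud is at (321,196). The grey keyhole rest on the right fits; I'll confirm it in a crop and measure.

```bash
python3 - <<'E'
from h import *
F=pickle.load(open("f0.pkl","rb"))
f=F["scene"];P=pts(f);c=f["color"]
cv2.imwrite("pics/crop.png",cv2.resize(c[120:345,400:560],None,fx=2.6,fy=2.6,interpolation=cv2.INTER_CUBIC))
np.set_printoptions(precision=4,suppress=True)
def plane(X):
    X=X[~np.isnan(X).any(1)]
    for _ in range(4):
        m=X.mean(0);n=np.linalg.svd(X-m,full_matrices=0)[2][2];r=abs((X-m)@n)
        X=X[r<max(2*np.median(r),.001)]
    return m,n*np.sign(n[0]),len(X)
def reg(r0,r1,c0,c1): return P[r0:r1,c0:c1].reshape(-1,3)
print("plate R low",plane(reg(268,284,455,490)),"upper",plane(reg(240,246,460,500)))
print("grip",plane(reg(220,233,467,500)))
print("upst",plane(np.r_[reg(190,240,280,305),reg(190,240,335,362)]))
print("stud",np.nanmedian(reg(193,199,318,325),0))
for n,px in dict(R_top=[(454,215),(483,217),(510,217)],R_mid=[(450,250),(503,250)],U=[(276,182),(366,178),(280,245),(364,242),(320,179)]).items():
    print(n,[P[v,u] for u,v in px])
# rest points: box
for nm in("scene","side"):
    Q=pts(F[nm]);cc=F[nm]["color"].astype(int);g=(cc.max(2)-cc.min(2))<25
    print(nm)
    m=(Q[...,2]>.04)&(Q[...,2]<.2)&(abs(Q[...,1]-.27)<.15)&(Q[...,0]>.45)&(Q[...,0]<.75)&g
    for z0,z1 in((.04,.07),(.115,.145),(.16,.195)):
        X=Q[m&(Q[...,2]>z0)&(Q[...,2]<z1)]
        print(z0,len(X), X[X[:,1].argmin()] if len(X) else 0, X[X[:,1].argmax()] if len(X) else 0)
E
```

```text
plate R low (array([0.5907, 0.3101, 0.0178]), array([ 0.5877,  0.1167, -0.8006]), 326) upper (array([0.6284, 0.2926, 0.132 ]), array([ 0.9988, -0.0202, -0.0449]), 166)
grip (array([0.6372, 0.2893, 0.1736]), array([ 0.9998, -0.0165, -0.0116]), 288)
upst (array([0.4882, 0.0336, 0.0791]), array([ 0.9968,  0.0803, -0.0015]), 1541)
stud [0.5119 0.0354 0.1415]
R_top [array([0.6213, 0.2464, 0.1833]), array([0.6341, 0.2876, 0.1895]), array([0.6299, 0.3312, 0.1863])]
R_mid [array([0.6291, 0.2485, 0.1161]), array([0.627 , 0.3363, 0.1146])]
U [array([ 0.4934, -0.0471,  0.1592]), array([0.4815, 0.1183, 0.1601]), array([ 0.4951, -0.0465,  0.0075]), array([0.4826, 0.1225, 0.0054]), array([0.4871, 0.0335, 0.1616])]
scene
0.04 630 [0.4804 0.1202 0.0528] [0.6283 0.42   0.0543]
0.115 877 [0.4797 0.1202 0.1272] [0.6396 0.42   0.1199]
0.16 391 [0.4804 0.12   0.1638] [0.6219 0.3368 0.1861]
side
0.04 369 [0.4665 0.1204 0.0405] [0.6093 0.4199 0.0661]
0.115 531 [0.4672 0.1205 0.1402] [0.6038 0.42   0.1328]
0.16 653 [0.4759 0.1204 0.1645] [0.6223 0.3359 0.1894]
```

View pics/crop.png

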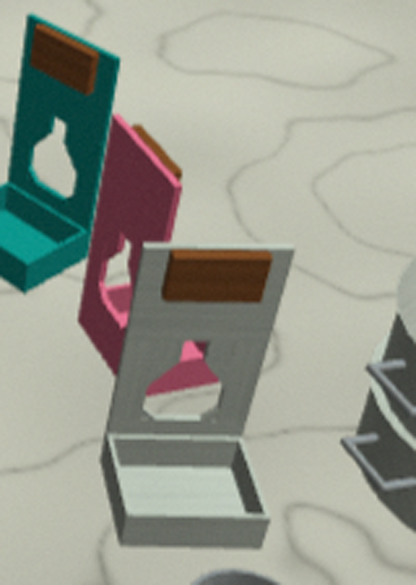

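The crop confirms it: the grey aluminium rest has a keyhole through its back plate (opening at about (470,262) in the scene picture). Next I'll check the neighbouring obstacles and move above it.

```bash
python3 - <<'E'
from h import *
np.set_printoptions(precision=3,suppress=True)
F=pickle.load(open("f0.pkl","rb"))
for nm in F:
    P=pts(F[nm]);hsv=cv2.cvtColor(F[nm]["color"],cv2.COLOR_BGR2HSV);h,s,v=[hsv[...,i].astype(int) for i in range(3)]
    box=(P[...,2]>.015)&(P[...,2]<.25)&(P[...,0]>.2)&(P[...,0]<.9)&(P[...,1]>-.15)&(P[...,1]<.4)
    for k,m in dict(pink=(h>160)&(h<176)&(s>80),turq=(h>80)&(h<95)&(s>120),bowl=(h>3)&(h<12)&(s>150)&(P[...,1]<.15)).items():
        X=P[m&box]; print(nm,k,len(X),np.percentile(X,2,0) if len(X) else 0,np.percentile(X,98,0) if len(X) else 0)
for yaw in(89,-91):
    q=arm.inverse_kinematics([.63,.29,.36],[180,0,yaw]); print(yaw,q)
    print(arm.inverse_kinematics([.50,.04,.25],[180,0,yaw+5.6]))
p=sensors.read_position();arm.move_linear([p[0],p[1],.40],velocity=.25)
yaw=min((89,-91),key=lambda y:abs((arm.inverse_kinematics([.63,.29,.40],[180,0,y]) or [999]*6)[5]))
arm.move_ptp([.63,.29,.40],[180,0,yaw]); eoat.command_gripper(.05,60)
arm.move_linear([.63,.29,.30])
f=grab_frame("wrist");pickle.dump(f,open("w1.pkl","wb"));cv2.imwrite("pics/w1.png",f["color"])
print(yaw,f["xyz"],f["attitude"],sensors.read_position(),sensors.read_orientation(),sensors.read_clock())
E
```

```text
scene pink 1673 [0.473 0.256 0.017] [0.564 0.321 0.188]
scene turq 2128 [0.333 0.175 0.016] [0.436 0.275 0.186]
scene bowl 1386 [ 0.612 -0.038  0.016] [0.705 0.051 0.044]
side pink 1614 [0.46  0.258 0.016] [0.559 0.346 0.191]
side turq 1800 [0.327 0.223 0.02 ] [0.393 0.275 0.19 ]
side bowl 7 [ 0.653 -0.039  0.037] [ 0.693 -0.019  0.042]
89 [14.762 24.85  57.985 -0.    97.164 15.762]
[ -9.256  -2.718 101.667   0.     81.051 -13.856]
-91 [  14.762   24.85    57.985    0.      97.164 -164.238]
[ -9.256  -2.718 101.667  -0.     81.051 166.144]Traceback (most recent call last):
  File "<stdin>", line 13, in <module>
  File "<stdin>", line 13, in <lambda>
ValueError: The truth value of an array with more than one element is ambiguous. Use a.any() or a.all()
```

```bash
python3 - <<'E'
from h import *
arm.move_ptp([.63,.29,.40],[180,0,89]); eoat.command_gripper(.05,60)
arm.move_linear([.63,.29,.30])
f=grab_frame("wrist");pickle.dump(f,open("w1.pkl","wb"));cv2.imwrite("pics/w1.png",f["color"])
print(f["xyz"],f["attitude"],sensors.read_position(),sensors.read_orientation(),sensors.read_grip_width(),sensors.read_clock())
E
```

```text
[0.63173895 0.36918091 0.44298645] [162.19446251  -0.16398219  -0.96580122] [0.63072619 0.29016987 0.30201781] [ 1.79823756e+02 -4.82668701e-02  8.90005716e+01] 0.050127829360902015 5.6417
```

View pics/w1.png

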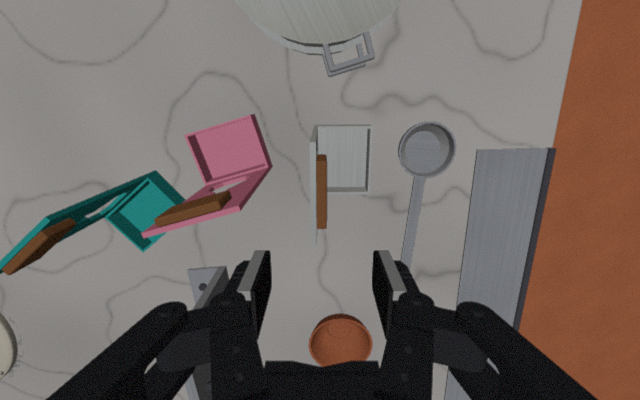

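The wrist view shows the rest edge-on between the open fingers: strip at (321,190), plate at (316,180). The pink decoy, ending at about (270,165), is clear of the fingers. I'll refine the pose from this frame's depth, then grasp and lift.

```bash
python3 - <<'E'
from h import *
np.set_printoptions(precision=4,suppress=True)
f=pickle.load(open("w1.pkl","rb"));P=pts(f)
m=(abs(P[...,2]-.19)<.006)&(P[...,0]>.6)&(P[...,0]<.66)&(abs(P[...,1]-.29)<.07)
X=P[m];print(len(X),np.percentile(X,[2,50,98],0))
r=cv2.fitLine(X[:,:2].astype(np.float32),cv2.DIST_HUBER,0,.001,.001).ravel();psi=-np.degrees(np.arctan2(r[0],r[1])) if r[1]>0 else -np.degrees(np.arctan2(-r[0],-r[1]));print("psi",psi)
br=m&(f["color"][...,2].astype(int)-f["color"][...,0]>30);print("strip",br.sum(),np.percentile(P[br],[2,50,98],0))
yc=.2922; xs=.630
print("wrist est", X[:,:2].mean(0))
arm.move_ptp([xs,yc-.0005,.24],[180,0,89])
hit=arm.move_linear([xs,yc,.190-.036],velocity=.1,stop_force=10)
print("hit",hit,sensors.read_position())
eoat.command_gripper(.0,60);print(sensors.read_grip_width(),sensors.read_grip_force(),sensors.read_contact_force())
p=sensors.read_position();arm.move_linear([p[0],p[1],p[2]+.11],velocity=.12)
print(p,sensors.read_grip_width(),sensors.read_position(),sensors.read_contact_force(),sensors.read_clock())
F={n:grab_frame(n) for n in("scene","wrist")};pickle.dump(F,open("f2.pkl","wb"))
cv2.imwrite("pics/s2.png",F["scene"]["color"])
E
```

```text
1338 [[0.6219 0.2528 0.1868]
 [0.6273 0.2956 0.1886]
 [0.6352 0.3349 0.19  ]]
psi -0.5501829
strip 663 [[0.6272 0.2646 0.1869]
 [0.6313 0.2946 0.1886]
 [0.6352 0.322  0.19  ]]
wrist est [0.6279 0.2947]
hit False [0.6307 0.2924 0.1551]
0.013281170460793561 59.669541120529175 [-0.7191 -0.2241  2.2902]
[0.6299 0.2923 0.1544] 0.013224670019544542 [0.6293 0.2921 0.2628] [-0.1181  0.2351 -2.7833] 8.4833
```

View pics/s2.png

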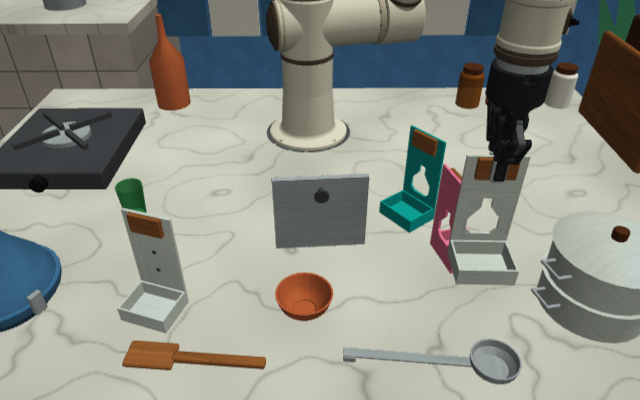

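The rest is held upright and lifted, keyhole visible at (483,215), and nothing else has moved. I'll check its pose in the hand, carry it to just in front of the stud, and look again.

```bash
cat >> h.py <<'E'
NECK=np.array([.4972,.0361,.140]); PSI=4.6
def tcp(dx,dz,dy=0.,neck=NECK,off=(.0045,-.0007)):
    "TCP so that the rest's origin is at the hung place +dx out, +dz up, +dy along face"
    c,s=np.cos(np.radians(PSI)),np.sin(np.radians(PSI)); x,y=dx+off[0],dy+off[1]
    return [neck[0]+c*x-s*y,neck[1]+s*x+c*y,neck[2]-.110+.1545+dz]
ORI=[180,0,90+PSI]
E
python3 - <<'E'
from h import *
np.set_printoptions(precision=4,suppress=True)
F=pickle.load(open("f2.pkl","rb"));P=pts(F["scene"])
X=np.r_[P[188:238,503:512].reshape(-1,3),P[188:232,462:466].reshape(-1,3)];X=X[~np.isnan(X).any(1)]
X=X[abs(X[:,0]-np.median(X[:,0]))<.008];m=X.mean(0);n=np.linalg.svd(X-m,full_matrices=0)[2][2];n*=np.sign(n[0]);print("held",m,n,len(X))
psi=np.degrees(np.arctan2(n[1],n[0]));print("yaw",psi,"pitch",np.degrees(np.arcsin(n[2])))
p=sensors.read_position()
arm.move_linear([.60,.14,p[2]],velocity=.15)
arm.move_ptp(tcp(.07,.08),ORI)
arm.move_linear(tcp(.038,.040),velocity=.1)
f=grab_frame("scene");pickle.dump({"scene":f,"side":grab_frame("side")},open("f3.pkl","wb"))
print(tcp(.038,.04),sensors.read_position(),sensors.read_orientation(),sensors.read_grip_width(),sensors.read_clock())
a=cv2.resize(f["color"][120:300,240:400],None,fx=2.4,fy=2.4,interpolation=cv2.INTER_CUBIC)
b=cv2.resize(pickle.load(open("f3.pkl","rb"))["side"]["color"][130:310,210:370],None,fx=2.4,fy=2.4,interpolation=cv2.INTER_CUBIC)
cv2.imwrite("pics/s3.png",np.hstack([a,b]))
E
```

```text
held [0.629  0.3039 0.1982] [ 0.9998 -0.0179 -0.0051] 586
yaw -1.0261588202957486 pitch -0.2917378355511526
[np.float64(0.5396192415814207), np.float64(0.038810709069057134), np.float64(0.2245)] [0.5406 0.039  0.2255] [179.8869   0.0223  94.6226] 0.012966891862338976 11.0167
```

View pics/s3.png

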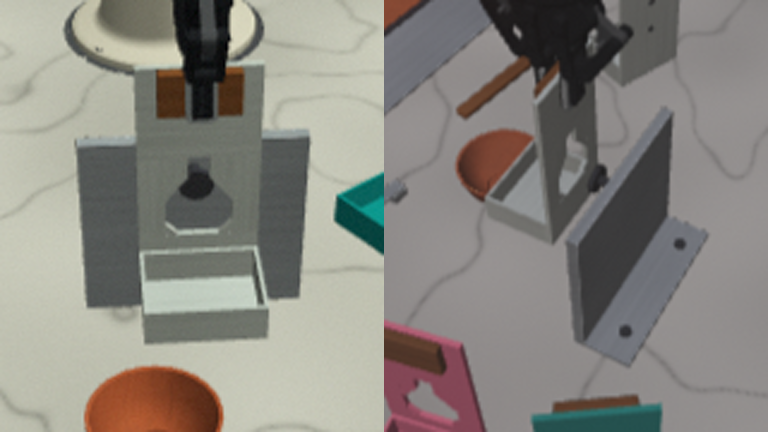

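Held rest in front of the stud: the head shows at crop (197,187), inside the wide keyhole centred at about (198,208). The vertical offset matches the camera's downward parallax, so it is aligned. Next I'll insert with force stops, then slide down.

```bash
python3 - <<'E'
from h import *
np.set_printoptions(precision=4,suppress=True)
h1=arm.move_linear(tcp(.0,.040),velocity=.05,stop_force=12)
print("in",h1,sensors.read_position(),tcp(0,.04),sensors.read_contact_force())
if not h1:
    h2=arm.move_linear(tcp(.0,-.006),velocity=.04,stop_force=10)
    print("down",h2,sensors.read_position(),tcp(0,0),sensors.read_contact_force(),sensors.read_wrist_torque())
print(sensors.read_grip_width(),sensors.read_clock())
F={n:grab_frame(n) for n in("scene","side")};pickle.dump(F,open("f4.pkl","wb"))
a=cv2.resize(F["scene"]["color"][120:300,240:400],None,fx=2.4,fy=2.4,interpolation=cv2.INTER_CUBIC)
b=cv2.resize(F["side"]["color"][130:310,210:370],None,fx=2.4,fy=2.4,interpolation=cv2.INTER_CUBIC)
cv2.imwrite("pics/s4.png",np.hstack([a,b]))
E
```

```text
in False [0.5019 0.0357 0.2246] [np.float64(0.5017416442000833), np.float64(0.03576314994456049), np.float64(0.2245)] [-0.5161  0.8824 -2.6309]
down True [0.5015 0.0358 0.1836] [np.float64(0.5017416442000833), np.float64(0.03576314994456049), np.float64(0.1845)] [-0.7056  0.7304  4.5338] [0.0255 0.2778 0.0353]
0.013291455661385199 12.8667
```

View pics/s4.png

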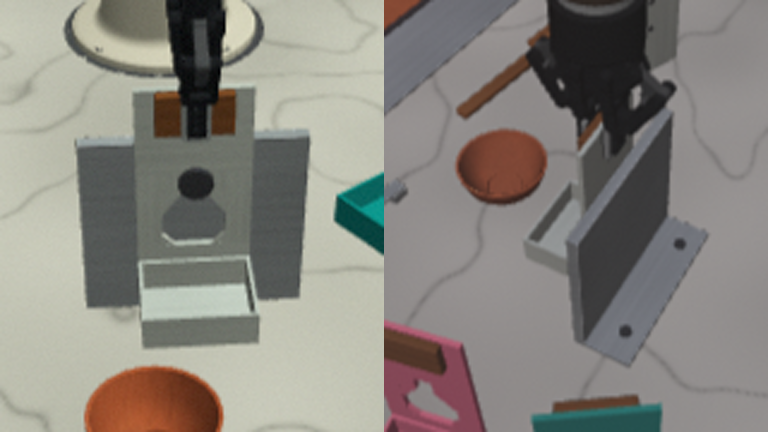

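The head at (196,184) now covers the slot with the wide opening below it. Contact came at the expected height, so it is fully home. I'll release, retreat upward, and check.

```bash
python3 - <<'E'
from h import *
np.set_printoptions(precision=4,suppress=True)
eoat.command_gripper(.05)
print(sensors.read_contact_force())
p=sensors.read_position()
print(arm.move_linear([p[0],p[1],p[2]+.14],velocity=.08,stop_force=10))
arm.sleep(1.5)
F={n:grab_frame(n) for n in("scene","side")};pickle.dump(F,open("f5.pkl","wb"))
arm.sleep(1.)
g=grab_frame("scene");print("moving px",(cv2.absdiff(g["color"],F["scene"]["color"]).max(2)>40).sum())
P=pts(F["scene"]);X=P[150:215,300:345].reshape(-1,3);print(sensors.read_position(),sensors.read_contact_force(),sensors.read_clock())
a=cv2.resize(F["scene"]["color"][120:300,240:400],None,fx=2.4,fy=2.4,interpolation=cv2.INTER_CUBIC)
b=cv2.resize(F["side"]["color"][130:310,210:370],None,fx=2.4,fy=2.4,interpolation=cv2.INTER_CUBIC)
cv2.imwrite("pics/s5.png",np.hstack([a,b]))
E
```

```text
[-0.0683 -1.301  -0.0533]
False
moving px 0
[0.5001 0.036  0.3218] [ 0.0573 -0.4062  0.9024] 17.9583
```

View pics/s5.png

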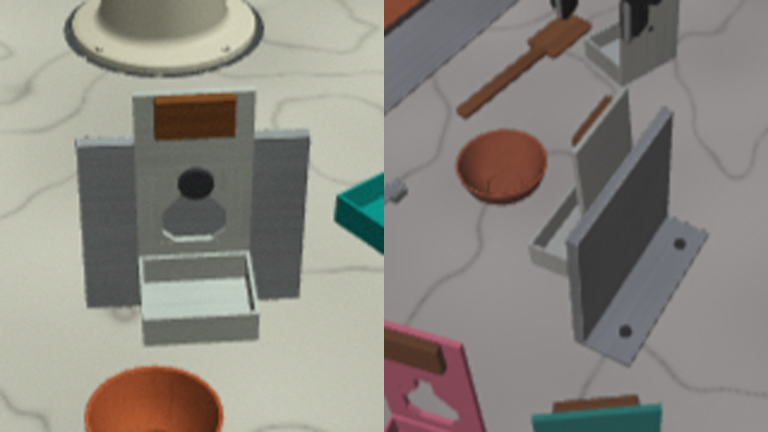

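The rest hangs upright and still on the stud: head at (196,184) in the slot, bottom clear of the surface. The gripper is well above it and the plain rest is standing where it was.

```bash
python3 -c "
from cell import arm
print(arm.hand_in())"
```

```text
the job is handed in; nothing more can be done
None
```

The keyhole spoon rest hangs fully home on the stud, released, upright and still; the plain rest was left untouched, and the job was handed in about 18 s into the 48 s allowed.

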